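Lock the blade cassette into the vegetable cutter

TASK

Get the vegetable cutter ready: with the fingertips, push the black blade cassette along its channel until it is fully home against the white cutter head, then push the red-barred lever up and over its dead point so that it snaps down into lock behind the cassette. Only push: do not lift the cassette, and leave the mug, jar and bowl where they stand.

Things in the scene. Friction and masses are not known exactly. Their poses are not given: they have to be found in the camera images.
- cutter: Countertop vegetable cutter, fixed. Origin at table height under the cassette's home place; y runs along the channel and points home (to the white head), x across it, z up. Base plate 12 mm thick, x -130 to 88, y -160 to 150 mm. Rails: inner faces at x = -52 and 52, top z = 34, y -155 to 45. The channel is open above and at its -y end. Dark pivot cheeks at x = -78 and 78, y 40 to 70, to z = 62.
- head (a point): Centre of the top of the white head that stops the cassette, 55 mm above the table, axes like the cutter's. The head is 116 mm (x) by 85 mm (y), down to the base plate; its -y face is the stop.
- motor (a point): Centre of the top of the cutter's white motor housing beside the channel, 72 mm above the table, axes like the cutter's. Housing 85 mm (x) by 190 mm (y); its knobs rise 8 mm more.
- home (a point): Point fixed on the cutter (0, 0, 28 mm in its frame, same axes): where cassette_mid lies when the cassette is fully home.
- cassette_mid (a point): Centre of the loose blade cassette: black plastic frame with a steel blade grid, 100 mm (x, across the channel) by 90 (y, along it) by 32 high, about 0.35 kg, axes like the cutter's. Slides on the base plate between the rails, 2 mm play each side, top 44 mm above the table; starts 35 to 75 mm short of home. Push its -y face, 45 mm from this point (yellow stripe on top).
- pivot (a point): Point on the lever's hinge line, midway between its arms (0, 55, 45 mm in the cutter's frame, same axes). The hinge line runs along the cutter's x. Beside the head on the +x side lies the lever's small spring strut: x 83 to 98, y 50 to 135, up to z = 70 mm.
- lever_bar (a point): Centre of the lever's red cross-bar: 14 mm thick, 136 mm long, parallel to the cutter's x, 112 mm from the hinge line. Two steel arms (10 mm thick, at the cutter's x = -68 and 68) join its ends to the hinge; between them is open space. Open, it is 131 mm above the table; upright 157; locked 34, 4 mm behind the rear face of a home cassette.
- lever (a joint): Lever angle, rad. 0: open, leaning 0.70 from upright to the cutter's +y, bar over the head. Grows as the bar goes up and over to -y: 0.70 upright, dead point about 1.0, 2.37 locked flat around the cassette. A spring returns it to 0 before the dead point, and after it snaps it to 2.37 and holds it. About 8 N at first, less towards the dead point. A cassette not home blocks the bar.
- mug: White mug, rim radius 38 mm, 90 mm high, with a handle; loose on the table, to be left alone. Origin at the centre of its underside.
- jar: Amber jar with a white cap, radius 30 mm, 100 mm high; loose on the table, to be left alone. Origin at the centre of its underside.
- bowl: Blue bowl, rim radius 50 mm, 45 mm high; loose on the table, to be left alone. Origin at the centre of its underside.

How it is judged:
On the way, in this order (a step that is already met when the one before it is completed fails the run):
1. the cassette is pushed home (within 4 mm) while the lever is still open (y of cassette_mid in the frame of home above -0.004 m and value of joint lever below 0.4 rad), for 0.2 s.
2. the lever has snapped into lock (value of joint lever above 2.3 rad), for 0.2 s.
At the end, for the whole second after the job is handed in: The cassette lies flat in its channel at rest, within 4 mm of fully home, and the lever is locked down (joint above 2.30 of 2.37 rad) (y of cassette_mid in the frame of home above -0.004 m and z of cassette_mid in the frame of home below 0.003 m and value of joint lever above 2.3 rad and linear speed of cassette below 0.02 m/s); the robot touches nothing.
It fails at once if the cassette is lifted more than 10 mm off its bed (z of cassette_mid in the frame of home above 0.01 m).
It fails at once if the mug is moved more than 20 mm (distance of mug from where it was at the start of the episode above 0.02 m).
It fails at once if the jar is moved more than 20 mm (distance of jar from where it was at the start of the episode above 0.02 m).
It fails at once if the bowl is moved more than 20 mm (distance of bowl from where it was at the start of the episode above 0.02 m).
It also fails if it takes over 48 s, if anything falls off the work surface, if the arm or the gripper's body presses on something with over 40 N, if the wrist force passes 120 N, or if a joint passes its speed limit or range.

ROBOT

A 7-joint arm with a two-finger parallel gripper is mounted at the origin on the work surface. World frame = base frame: x ahead of the robot, y to its left, z up, the work surface at z = 0. Lengths are in m, angles in rad, forces in N, time in s.
With the tool pointing down it reaches from about 0.425 to 0.825 m from the base axis. Payload 3.6 kg.
Tool frame: the origin (TCP) lies on the centre line of the jaws, within the pads' length; the fingertips stand 22 mm ahead of it and the grasp point (between the pads) lies 3 mm ahead of it; z points along the fingers, y is the line along which they close (so a half turn about z gives the same grasp; the last joint's range is limited). The gripper opens to 85 mm and grips with 20 to 120 N. Pads are 22 mm wide; open, the fingers measure 114 mm over their backs; the gripper's body (76 mm by 85 mm) begins 54 mm behind the grasp point. The pads swing forward as they close: fully open they stand 13 mm farther back than shut.
Start: joints at [1.145, 0.615, -0.013, 1.423, 0.008, 1.103, -0.04], TCP at [0.253, -0.599, 0.22] pointing down, gripper open.
Joint ranges: [-3.12, 3.12], [-0.3, 2.06], [-1.34, 1.32], [0.26, 2.42], [-1.36, 4.5], [0.01, 1.98], [-2.84, 2.84]. Speed limits (rad/s): [2.79, 2.79, 3.14, 3.14, 3.14, 3.14, 3.14].

INTERFACE

Orientations are given as a rotation vector (axis times angle).
In Python, from bench import arm gives the robot as it stands. Calls block until the motion is done:
- arm.move_to(position, orientation): joint-space move of the TCP to a pose.
- arm.move_l(position, attitude=None, vel=0.15, until_force=None): straight line of the TCP; attitude=None keeps the orientation; vel is the mean speed in m/s. With until_force (N) it stops when the force on the tool has changed by that much, and returns True; else False.
- arm.move_j(angles): joint-space move.
- arm.ungrasp() and arm.clamp(): open the fingers fully, or close them until they stop; the grip force is fixed at half the most.
- arm.wait(seconds).
- arm.inverse_kinematics(position, orientation): joint angles nearest the present ones, or None.
- arm.observe(): the state.
- arm.snapshot(name): name is "scene" or "side" or "wrist"; returns a dict with "image" (400x640x3 uint8, red, green, blue), "mtx" (3x3 intrinsics, pixels), "rvec" (rotation vector, rad) and "tvec" (3), from world to camera coordinates, as OpenCV has them. Camera axes: x right, y down, z forward; pixel columns grow to the right and rows downward; lengths in m; the calibration is good to about 2 mm. A picture is of the moment at which its call begins. There is no depth.
A pose or a line that the arm cannot do raises arm.IKError and nothing moves.
- arm.close_job(): hands the job in; it is judged then, once.
Trained networks look in a picture, given as the dict that the camera call returned (one of the last four; its "shot" number tells which), for a name from the list of things; names that differ only in an ending like _2 or _b are one class to them, and where a whole thing is asked for, a point or a joint stands for the part that bears it (a point fixed in the world has none). Each returns a list of dicts, best first, with "conf" (0 to 1); they miss things now and then, are a little off and sometimes report something else, mostly with a low value. They report only what shows in the picture. A call takes as long as a camera call.
- arm.spot_in(label, picture): "at" ([x, y, z] in m, in the coordinates of the camera as it stood for that picture, good to about 4 mm: the middle of the surface that is visible of it).
- arm.masks_of(label, picture): "region" (400x640 bool, what is visible of it).
The state is a dict: "clock": time; "q": joint angles; "dq": joint speeds; "effort": joint torques, N m; "eef_pos": TCP position; "eef_rot": TCP orientation; "force": force on the tool from outside, world axes, zero at the start; "wrist_torque": the same for the moment, N m; "width": finger opening in m; "grasp_force": force on a finger pad.
Only numpy, scipy, OpenCV 4.12 (cv2) and the standard library are available. Lean on these libraries where they do the work, as an engineer would, in place of code of your own. Each camera call takes 0.05 s, during which the arm holds its last target. There are 200 camera calls.

## Working session

There is one attempt and no reset: what is moved stays moved. The work goes in short steps, each a Python script; the robot and the scene stay as the last script left them, time stands still between calls to the robot, and variables do not carry over. Pictures are saved under pics/ and viewed, at most 10 in all, crops included, and the job is handed in when it is done.

```bash
mkdir -p pics; cat > h.py <<'E'
import numpy as np, cv2
from bench import arm
def save(s,n): cv2.imwrite('pics/'+n,cv2.cvtColor(s['image'],cv2.COLOR_RGB2BGR))
def world(s,p):
    R=cv2.Rodrigues(np.array(s['rvec'],float))[0]; return R.T@(np.array(p)-np.array(s['tvec']).ravel())
E
python3 - <<'E'
from h import *
for c in ['scene','side']:
    s=arm.snapshot(c); save(s,c+'1.png')
    for l in ['cassette_mid','head','motor','lever_bar','mug','jar','bowl','cutter','pivot']:
        try: print(c,l,[(round(d['conf'],2),world(s,d['at']).round(3)) for d in arm.spot_in(l,s)[:2]])
        except Exception as e: print(c,l,e)
E
```

```text
scene cassette_mid [(0.75, array([0.565, 0.064, 0.045])), (0.33, array([ 0.671, -0.134,  0.022]))]
scene head [(0.81, array([0.502, 0.098, 0.031]))]
scene motor [(0.83, array([0.492, 0.096, 0.031]))]
scene lever_bar [(0.74, array([0.493, 0.218, 0.126])), (0.41, array([0.476, 0.387, 0.077]))]
scene mug [(0.57, array([0.678, 0.221, 0.047]))]
scene jar [(0.58, array([0.476, 0.385, 0.074]))]
scene bowl [(0.73, array([ 0.673, -0.134,  0.021]))]
scene cutter [(0.57, array([0.498, 0.103, 0.029]))]
scene pivot [(0.66, array([0.499, 0.095, 0.032]))]
side cassette_mid [(0.79, array([0.552, 0.073, 0.045])), (0.61, array([0.443, 0.154, 0.049]))]
side head []
side motor [(0.62, array([0.44 , 0.151, 0.046]))]
side lever_bar [(0.74, array([0.441, 0.151, 0.049])), (0.66, array([0.476, 0.225, 0.134]))]
side mug [(0.95, array([0.669, 0.232, 0.061]))]
side jar [(0.74, array([0.48 , 0.219, 0.133])), (0.73, array([0.445, 0.15 , 0.046]))]
side bowl [(0.91, array([ 0.698, -0.144,  0.033])), (0.53, array([0.672, 0.232, 0.061]))]
side cutter [(0.7, array([0.436, 0.405, 0.072])), (0.63, array([0.442, 0.15 , 0.049]))]
side pivot [(0.89, array([0.443, 0.153, 0.045]))]
```

View pics/scene1.png

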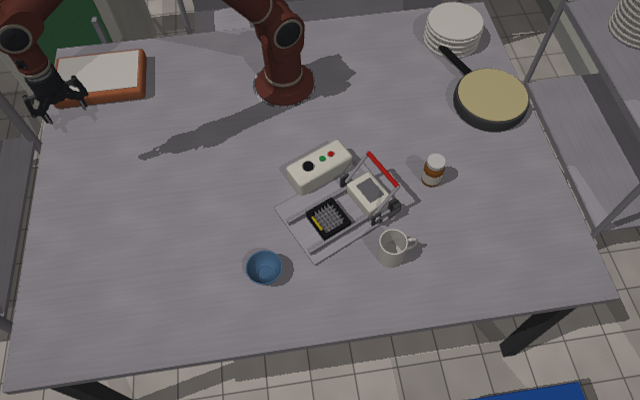

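View pics/side1.png

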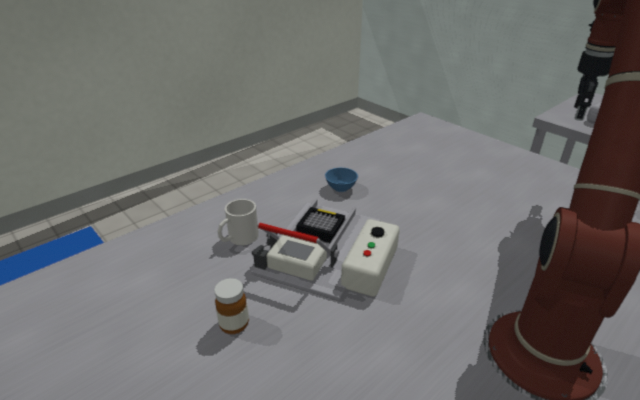

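The scene picture shows the cassette at (328,217), the red bar at (382,169) and the motor towards the robot. The side picture agrees. So the cutter's +y points roughly along (-0.43, 0.90), which puts the origin near (0.542, 0.107). I'll go above it and look closely.

```bash
cat >> h.py <<'E'
from scipy.spatial.transform import Rotation as Rn
def ori(yaw,sgn=1):
    x=sgn*np.array([-np.sin(yaw),np.cos(yaw),0]); z=np.array([0,0,-1.]); y=np.cross(z,x)
    return Rn.from_matrix(np.c_[x,y,z]).as_rotvec()
def c2w(o,yaw,p):
    c,s=np.cos(yaw),np.sin(yaw); return np.array([o[0]+c*p[0]-s*p[1], o[1]+s*p[0]+c*p[1], p[2]])
E
python3 - <<'E'
from h import *
o,yaw=(0.542,0.107),0.445
p=c2w(o,yaw,(0,-60,0)) if 0 else c2w(o,yaw,(0,-.07,.32))
best=None
for s in (1,-1):
    q=arm.inverse_kinematics(p,ori(yaw,s)); print(s,None if q is None else np.round(q,2))
    if q is not None and (best is None or abs(q[6])<abs(best[1][6])): best=(s,q)
print(best[0])
arm.move_j(best[1]); arm.clamp()
s=arm.snapshot('wrist'); save(s,'w1.png')
print(arm.observe()['clock'],arm.observe()['eef_pos'],arm.observe()['width'])
for l in ['cassette_mid','head','motor','lever_bar','pivot','cutter']:
    print(l,[(round(d['conf'],2),world(s,d['at']).round(3)) for d in arm.spot_in(l,s)[:2]])
# project model outline
K=np.array(s['mtx'])
for n,P in dict(bar1=(-.068,.127,.131),bar2=(.068,.127,.131),railL=(-.052,-.155,.034),railR=(.052,-.155,.034),railLe=(-.052,.045,.034),b1=(.088,-.160,.012)).items():
    print(n,cv2.projectPoints(c2w(o,yaw,P),np.array(s['rvec'],float),np.array(s['tvec'],float),K,None)[0].ravel().round())
E
```

```text
1 [ 0.27  0.47 -0.62  1.48  0.28  1.28  0.07]
-1 [-0.16  0.42  0.08  1.49 -0.03  1.24 -2.78]
1
4.3833 [0.57211935 0.04384014 0.3200193 ] 0.00021206001622463863
cassette_mid [(0.64, array([0.562, 0.065, 0.043])), (0.44, array([0.481, 0.103, 0.038]))]
head [(0.87, array([0.48 , 0.104, 0.032]))]
motor [(0.66, array([0.482, 0.102, 0.042]))]
lever_bar [(0.59, array([0.558, 0.191, 0.076]))]
pivot [(0.95, array([0.479, 0.101, 0.035]))]
cutter [(0.97, array([0.48 , 0.103, 0.036])), (0.31, array([0.557, 0.183, 0.074]))]
bar1 [243. -34.]
bar2 [392. -34.]
railL [282. 221.]
railR [353. 221.]
railLe [277.  74.]
b1 [375. 219.]
```

View pics/w1.png

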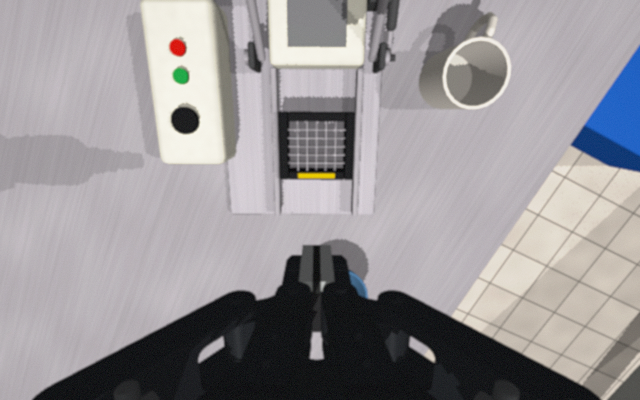

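The wrist view shows the channel almost vertical in the image. The rail and base ends are at row 213 (columns 282 and 353, base corners 230 and 374), the cassette's rear edge is near row 180, and the head's front edge is near row 66. I'll refit the cutter pose from these points.

```bash
python3 - <<'E'
from h import *
s=arm.snapshot('wrist'); K=np.array(s['mtx']); rv=np.array(s['rvec'],float); tv=np.array(s['tvec'],float)
M=[((-.130,-.160,.012),(230,213)),((.088,-.160,.012),(374,213)),((-.058,.045,.055),(270,66)),((.058,.045,.055),(364,66)),((-.052,-.155,.034),(282,213)),((.052,-.155,.034),(353,213))]
from scipy.optimize import least_squares
f=lambda v:np.concatenate([cv2.projectPoints(c2w(v[:2],v[2],P),rv,tv,K,None)[0].ravel()-u for P,u in M])
r=least_squares(f,[.542,.107,.445],loss='soft_l1'); o,yaw=r.x[:2],r.x[2]; print(r.x.round(4),f(r.x).reshape(-1,2).round(1).tolist())
for n,u,z in [('rear edge',(317,181),.044),('front edge',(317,112),.044)]:
    d=np.linalg.inv(K)@[*u,1]; R=cv2.Rodrigues(rv)[0]; C=-R.T@tv.ravel(); w=R.T@d; P=C+w*(z-C[2])/w[2]
    dl=P[:2]-o; print(n,(np.cos(yaw)*dl[0]+np.sin(yaw)*dl[1]).round(4),(-np.sin(yaw)*dl[0]+np.cos(yaw)*dl[1]).round(4))
s2=arm.snapshot('scene')
for sc in (s2,arm.snapshot('side')):
    m=arm.masks_of('lever_bar',sc)
    for d in m[:2]:
        ys,xs=np.nonzero(d['region']); print('bar mask',round(d['conf'],2),xs.mean().round(),ys.mean().round(),len(xs))
    print('pred',[cv2.projectPoints(c2w(o,yaw,(x,.127,.131)),np.array(sc['rvec'],float),np.array(sc['tvec'],float),np.array(sc['mtx']),None)[0].ravel().round() for x in (-.068,.068)])
E
```

```text
[0.5375 0.1152 0.4408] [[0.9, 0.3], [0.6, 0.6], [-1.0, -2.7], [1.2, -2.5], [-1.3, 2.0], [-0.4, 2.1]]
rear edge 0.0004 -0.1024
front edge 0.0001 -0.0115
bar mask 0.6 378.0 178.0 511
bar mask 0.46 336.0 200.0 7585
pred [array([369., 152.]), array([398., 186.])]
bar mask 0.66 292.0 235.0 533
bar mask 0.21 329.0 255.0 9045
pred [array([317., 242.]), array([259., 226.])]
```

Cutter pose: (0.5375, 0.1152), yaw 0.441, which matches all three cameras. The cassette's rear face is at y = -102 mm, so it is 57 mm short of home. Next is the push.

```bash
cat >> h.py <<'E'
O,YAW=(0.5375,0.1152),0.4408
C=lambda x,y,z:c2w(O,YAW,(x,y,z))
def loc():
    st=arm.observe(); d=np.array(st['eef_pos'])[:2]-O; c,s=np.cos(YAW),np.sin(YAW)
    return round(st['clock'],2),np.round([c*d[0]+s*d[1],-s*d[0]+c*d[1],st['eef_pos'][2]],4),np.round(st['force'],1)
E
python3 - <<'E'
from h import *
arm.move_to(C(0,-.150,.12),ori(YAW)); print(loc())
print(arm.move_l(C(0,-.150,.044),vel=.1,until_force=8),loc())
print(arm.move_l(C(0,-.065,.044),vel=.05,until_force=15),loc())
print(arm.move_l(C(0,-.045,.044),vel=.02,until_force=15),loc())
s=arm.snapshot('wrist'); save(s,'w2.png')
for c in ('scene','side'):
    s=arm.snapshot(c); print([(round(d['conf'],2),world(s,d['at']).round(3)) for d in arm.spot_in('cassette_mid',s)[:1]], C(0,0,.044))
E
```

```text
(5.79, array([ 0.0016, -0.1495,  0.1214]), array([0.6, 0.5, 0.2]))
False (6.7, array([ 0.0007, -0.1501,  0.0447]), array([-0.4,  1. , -0.2]))
False (8.55, array([-0.0001, -0.0654,  0.044 ]), array([ 0.2,  0.1, -0.4]))
False (9.7, array([-0.    , -0.0453,  0.044 ]), array([-0.5,  0.5,  0.3]))
[(0.74, array([ 0.673, -0.136,  0.022]))] [0.5375 0.1152 0.044 ]
[(0.64, array([0.546, 0.082, 0.042]))] [0.5375 0.1152 0.044 ]
```

View pics/w2.png

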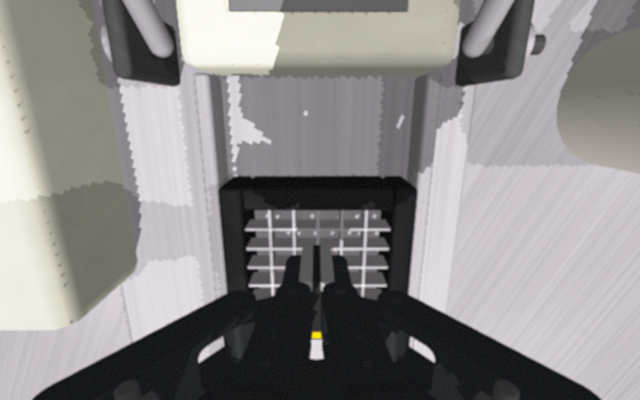

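The wrist view shows the cassette's front edge at row 178 and the head edge at row 75, so the cassette has hardly moved. The fingertips (rows 245-290) appear over the grid, with the stripe at row 335. I'll check the numbers.

```bash
python3 - <<'E'
from h import *
s=arm.snapshot('wrist'); K=np.array(s['mtx']); rv=np.array(s['rvec'],float); tv=np.array(s['tvec'],float); R=cv2.Rodrigues(rv)[0]; Cc=-R.T@tv.ravel()
pr=lambda *P:cv2.projectPoints(C(*P),rv,tv,K,None)[0].ravel().round().tolist()
d=Cc[:2]-O; c,sn=np.cos(YAW),np.sin(YAW); print('cam local',c*d[0]+sn*d[1],-sn*d[0]+c*d[1],Cc[2], 'optical axis',R[2].round(2), loc())
for z in (.022,.044,.06,.08): print(z,'tool',pr(0,-.045,z))
print('head edge',pr(-.058,.045,.055),pr(.058,.045,.055),'rail',pr(-.052,0,.034),pr(.052,0,.034))
for u in [(317,178),(317,298),(317,335)]:
    for z in (.044,.022):
        w=R.T@np.linalg.inv(K)@[*u,1]; P=Cc+w*(z-Cc[2])/w[2]; dl=P[:2]-O; print(u,z,'y',(-sn*dl[0]+c*dl[1]).round(4))
for n in ('scene','side'): save(arm.snapshot(n),n+'2.png')
a=[cv2.resize(cv2.imread('pics/scene2.png')[130:280,240:440],(800,600)) ][0]; cv2.imwrite('pics/s2.png',a)
a=cv2.resize(cv2.imread('pics/side2.png')[170:320,210:410],(800,600)); cv2.imwrite('pics/s2b.png',a)
E
```

```text
cam local -0.001339689875961763 0.02742446848164884 0.1968732933322537 optical axis [ 0.12 -0.26 -0.96] (10.0, array([ 0.    , -0.0451,  0.044 ]), array([-0.2, -0.1, -0.3]))
0.022 tool [319.0, 237.0]
0.044 tool [319.0, 253.0]
0.06 tool [319.0, 267.0]
0.08 tool [320.0, 290.0]
head edge [178.0, 64.0] [461.0, 63.0] rail [218.0, 164.0] [421.0, 164.0]
(317, 178) 0.044 y -0.0052
(317, 178) 0.022 y -0.0099
(317, 298) 0.044 y -0.072
(317, 298) 0.022 y -0.0863
(317, 335) 0.044 y -0.0961
(317, 335) 0.022 y -0.1138
```

View pics/s2.png

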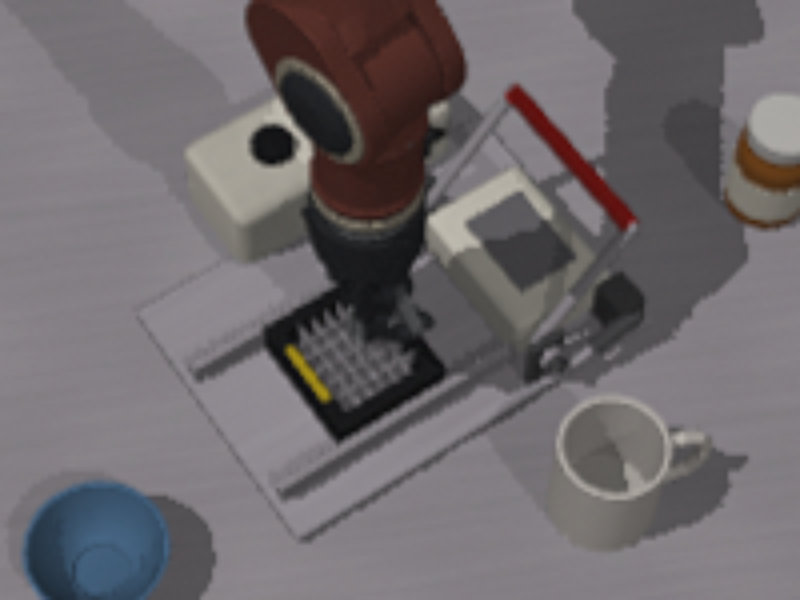

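View pics/s2b.png

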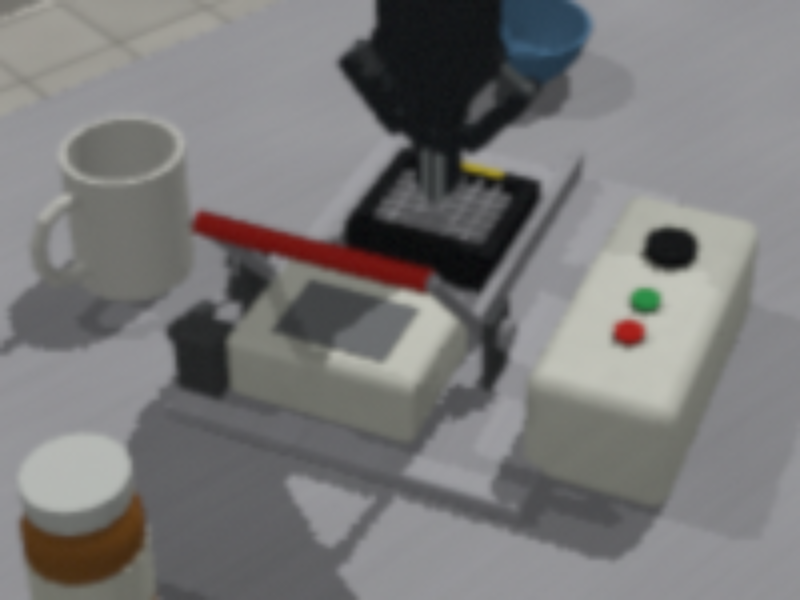

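Both crops show the fingertips standing over the grid, with the cassette only about 6 mm further on. So the tips slid over the top of the frame and must sit higher than I assumed. I'll lift off gently with a force check, then touch the base plate behind the cassette to measure the tip height.

```bash
python3 - <<'E'
from h import *
print(arm.move_l(C(0,-.0451,.051),vel=.03,until_force=2.5),loc())
print(arm.move_l(C(0,-.0451,.10),vel=.08,until_force=3),loc())
arm.move_l(C(0,-.140,.10),vel=.2); arm.move_l(C(0,-.140,.046),vel=.12); print(loc())
print(arm.move_l(C(0,-.140,.020),vel=.02,until_force=5),loc(),arm.observe()['width'])
s=arm.snapshot('wrist'); save(s,'w3.png')
E
```

```text
False (10.48, array([ 0.0002, -0.0452,  0.0514]), array([-0. , -0.2,  0.6]))
False (11.24, array([-0.0004, -0.0452,  0.0998]), array([-0.4, -0.1, -0.3]))
(12.47, array([ 0.0006, -0.1391,  0.0463]), array([ 0.3, -0.4,  0.4]))
False (13.92, array([ 1.00e-04, -1.40e-01,  2.01e-02]), array([0.6, 0.1, 0.5])) 0.0004374143881003463
```

View pics/w3.png

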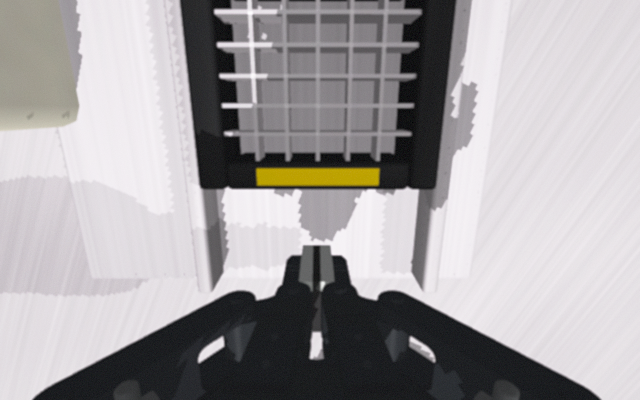

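At TCP z = 0.020 nothing touches, so the tips stick out far less than the stated 22 mm. The wrist view shows them clear behind the stripe (row 177), centred in the channel. I'll probe down to contact, back off 5 mm and push with a force stop.

```bash
python3 - <<'E'
from h import *
hit=arm.move_l(C(0,-.140,.004),vel=.02,until_force=5); l=loc(); print(hit,l)
z=(l[1][2] if hit else .004)+.006
arm.move_l(C(0,-.140,z),vel=.05)
print(arm.move_l(C(0,-.075,z),vel=.05,until_force=12),loc())
print(arm.move_l(C(0,-.045,z),vel=.02,until_force=12),loc())
s=arm.snapshot('wrist'); save(s,'w4.png'); print(arm.observe()['q'].__repr__())
E
```

```text
False (14.92, array([ 1.0e-04, -1.4e-01,  4.1e-03]), array([-0.7,  0.4,  0. ]))
False (16.63, array([ 0.0002, -0.0747,  0.0101]), array([0.7, 1.1, 0.4]))
True (17.69, array([-0.0004, -0.0577,  0.0098]), array([0.7, 0. , 0.1]))
array([ 0.087104  ,  0.79976117, -0.3862944 ,  1.85458376,  0.52225043,
        0.58935591, -0.19675546])
```

View pics/w4.png

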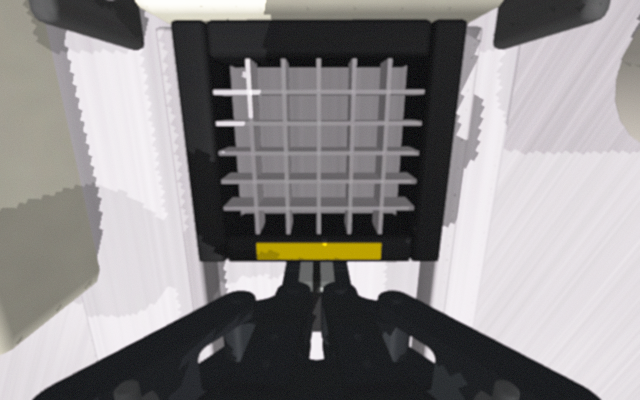

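The cassette (rear edge at row 260) now reaches the head edge at row 20, and the push stopped on force at TCP y = -57.7 mm, within 2 mm of home. The tips must therefore be about 10 mm or more above the nominal TCP. I'll press once more to confirm it is seated.

```bash
python3 - <<'E'
from h import *
print(arm.move_l(C(0,-.045,.010),vel=.02,until_force=25),loc())
arm.wait(.3); print(loc())
s=arm.snapshot('wrist'); K=np.array(s['mtx']); rv=np.array(s['rvec'],float); tv=np.array(s['tvec'],float); R=cv2.Rodrigues(rv)[0]; Cc=-R.T@tv.ravel()
pr=lambda *P:cv2.projectPoints(C(*P),rv,tv,K,None)[0].ravel().round().tolist()
print('home rear edge pred',pr(0,-.045,.044),'rear -4',pr(0,-.049,.044),'head edge',pr(0,.045,.055),pr(0,.045,.044))
im=cv2.cvtColor(s['image'],cv2.COLOR_RGB2HSV); m=(im[...,0]>20)&(im[...,0]<35)&(im[...,1]>150)&(im[...,2]>90); ys,xs=np.nonzero(m); print('yellow rows',ys.min(),ys.max(),xs.min(),xs.max())
for x in (230,400): print(s['image'][225:275:3,x].sum(1)//3)
print(s['image'][0:40:2,317].sum(1)//3)
E
```

```text
False (18.62, array([-0.0011, -0.0578,  0.01  ]), array([  8.4, -16.7,  -1.5]))
(18.92, array([-0.001 , -0.0578,  0.01  ]), array([  7.8, -16.4,  -2. ]))
home rear edge pred [322.0, 263.0] rear -4 [322.0, 271.0] head edge [319.0, 3.0] [319.0, 13.0]
yellow rows 243 261 257 382
[ 27  20  13  20  17  23  27  27  24  19  25  18  81 212 224 224 225]
[ 16  25  17  17  26  31  30  25  27  28  22  29  87 225 223 223 223]
[179 175 170 163 153 146 136 127 130 115  51  28  33  29  38  33  32  36
  34  34]
```

The cassette is seated: 18 N held with no motion, and the rear edge is at row 261 against 263 predicted for home. Next I'll back off, touch the base plate for the true tip height, then go over behind the bar.

```bash
python3 - <<'E'
from h import *
arm.move_l(C(0,-.085,.010),vel=.1)
hit=arm.move_l(C(0,-.085,-.02),vel=.03,until_force=5); print(hit,loc())
arm.move_l(C(0,-.085,.25),vel=.3)
arm.move_l(C(0,.190,.25),vel=.3); print(loc())
s=arm.snapshot('scene'); save(s,'s3.png'); cv2.imwrite('pics/s3.png',cv2.resize(cv2.imread('pics/s3.png')[100:280,240:480],(800,600)))
E
```

```text
True (20.01, array([ 0.0003, -0.0846,  0.0012]), array([-0.9,  0.1,  4.5]))
(22.06, array([-1.000e-04,  1.878e-01,  2.492e-01]), array([ 0.5, -0.5, -0. ]))
```

View pics/s3.png

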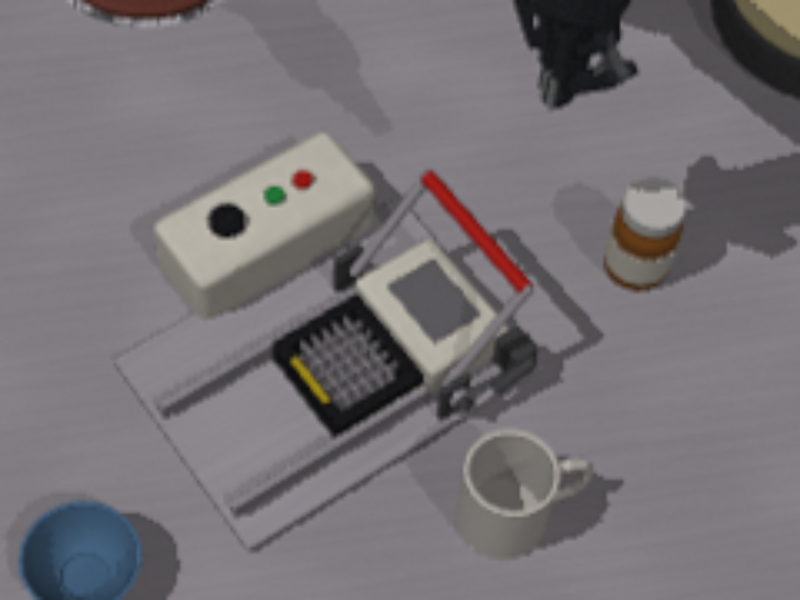

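The cassette sits against the head, the lever is open, and the mug, jar and bowl are where they were. The tip is at TCP + 11 mm, so I'll use TCP z = 0.104 (tip at 0.115) behind the bar and push over.

```bash
python3 - <<'E'
from h import *
print(arm.move_l(C(0,.185,.104),vel=.2,until_force=6),loc())
print(arm.move_l(C(0,.100,.104),vel=.06,until_force=30),loc())
print(arm.move_l(C(0,.008,.104),vel=.06,until_force=30),loc())
arm.wait(.5)
arm.move_l(C(0,.02,.25),vel=.25)
arm.wait(.2); print(loc())
save(arm.snapshot('scene'),'s4.png'); cv2.imwrite('pics/s4.png',cv2.resize(cv2.imread('pics/s4.png')[100:280,240:480],(800,600)))
E
```

```text
False (22.99, array([0.0009, 0.185 , 0.1049]), array([ 0.1,  0.1, -0. ]))
False (24.56, array([0.002 , 0.1028, 0.1057]), array([-2.2,  4.6,  6.9]))
False (26.24, array([0.    , 0.0086, 0.1041]), array([-0.4,  0.1,  0.3]))
(27.68, array([-0.001 ,  0.0198,  0.2481]), array([ 0.6, -0.3,  0.1]))
```

View pics/s4.png

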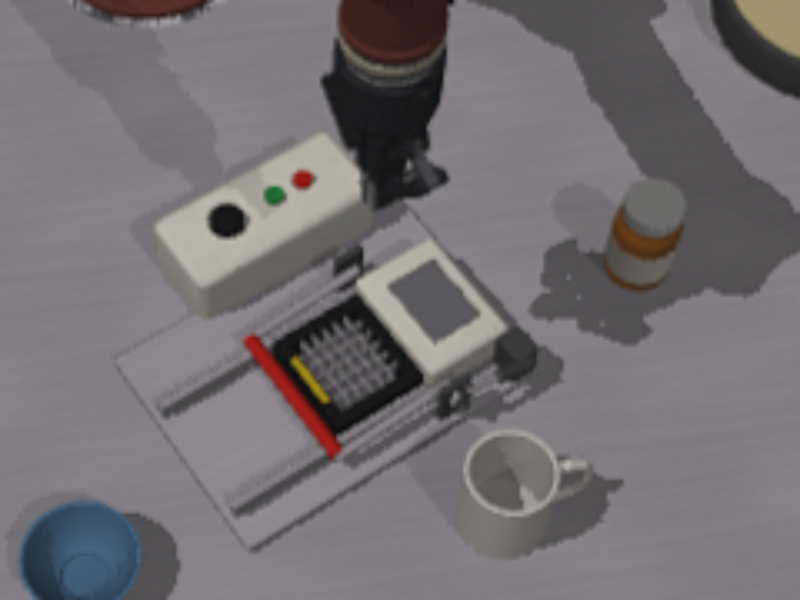

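The bar (about (290,395) in the crop) lies flat just behind the yellow-striped cassette, which is against the head. The arm is clear and the mug, jar and bowl haven't moved, so I'll hand it in.

```bash
python3 - <<'E'
from h import *
print(arm.close_job())
E
```

```text
the job is handed in; nothing more can be done
None
```

The job is handed in at about 28 s: the cassette is home against the head, the lever is snapped down flat behind it, and the mug, jar and bowl are unmoved, all judged from the last camera picture because no verdict was returned.

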